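# Clamp a re-glued key box in a one-hand ratchet clamp

## Robot

A 6-joint arm with a two-finger parallel gripper is mounted at the origin on the work surface. World frame = base frame: x ahead of the robot, y to its left, z up, the work surface at z = 0. Lengths are in mm, angles in rad, forces in N, time in s.
With the tool pointing down it reaches from about 350 to 925 mm from the base axis. Payload 6.4 kg.
Tool frame: the origin (TCP) lies at the very end of the fingers, on their centre line; the grasp point (between the pads) lies 19 mm behind it (manip.hold_point_z is the distance from the TCP to the grasp point, in mm); z points along the fingers, y is the direction in which the jaws open and shut (so a half turn about z gives the same grasp; the last joint's range is limited). The gripper opens to 85 mm and grips with 20 to 120 N. Pads are 22 mm wide; open, the fingers measure 114 mm over their backs; the gripper's body (76 mm by 85 mm) begins 54 mm behind the grasp point. The pads swing forward as they close: fully open they stand 13 mm farther back than shut.
Start: joints at [-1.311, 0.245, 1.558, -0, 1.339, -0.174], TCP at [273.215, -589.803, 231.29] pointing down, gripper open.
Joint ranges: [-3.13, 3.13], [-1.02, 2.26], [0.13, 2.54], [-0.95, 4.09], [0.21, 2.88], [-2.74, 2.74]. Speed limits (rad/s): [2.57, 2.57, 3.14, 3.14, 3.14, 3.14].

## Interface

Orientations are given as a rotation vector (axis times angle).
In Python, from station import manip gives the robot as it stands. The module is installed in compiled form; this text tells all that it offers. Calls block until the motion is done:
- manip.reach(position, orientation): joint-space move of the TCP to a pose.
- manip.move_straight(position, speed=150, rotation=None, force_limit=None): straight line of the TCP; rotation=None keeps the orientation; speed is the mean speed in mm/s. With force_limit (N) it stops when the force on the tool has changed by that much, and returns True; else False.
- manip.goto_joints(angles): joint-space move.
- manip.set_gripper(opening, strength=None): finger opening in mm; strength is the grip in N (None keeps the last); returns when the fingers have stopped.
- manip.sleep(seconds).
- manip.inverse_kinematics(position, orientation): joint angles nearest the present ones, or None.
- manip.capture(name): name is "scene" or "top"; returns (picture, depth): 384x512x3 uint8, red, green, blue; 384x512 float32, mm along the optical axis (not along the pixel's ray), 0 where there is no reading.
- manip.camera_info(name): a dict with "vfov" (degrees; the focal length in pixels is half the picture's height over the tangent of half this angle, whatever the lens; pixels are square), "cx", "cy" (the principal point, pixels), "R" (3x3) and "t" (3): a world point X has camera coordinates R X + t. Camera axes: x right, y down, z forward; pixel columns grow to the right and rows downward; lengths in mm; the calibration is good to about 2 mm. A picture is of the moment at which its call begins. camera_info takes no time and is no camera call.
A pose or a line that the arm cannot do raises manip.PlanningError and nothing moves.
- manip.sign_off(): hands the job in, once; it reports no verdict.
Readings, each from a call of its own:
- manip.get_time_s(): time.
- manip.get_joint_pos(): joint angles.
- manip.get_dq(): joint speeds.
- manip.get_tau(): joint torques, N m.
- manip.get_tcp_pos(): TCP position.
- manip.get_eef_rot(): TCP orientation.
- manip.get_ft_force(): force on the tool from outside, world axes, zero at the start.
- manip.get_moment(): the same for the moment, N m.
- manip.get_grip_width(): finger opening in mm.
Only numpy, scipy, OpenCV 4.12 (cv2) and the standard library are available. Lean on these libraries where they do the work, as an engineer would, in place of code of your own. Each camera call takes 0.05 s, during which the arm holds its last target.

## Task

The little wooden key box on the plywood board has just been re-glued. Slide it lengthwise under the clamp's bar, between the jaws and up to the back stop, then pump the clamp's trigger until the sprung pad has closed on the box and pressed it against the fixed jaw. Press gently - the pad must give visibly but never be pushed all the way in - and finish while still holding the trigger squeezed in that state; move the jaw only with the trigger and leave the other things on the desk and board where they are.

Things in the scene. Friction and masses are not known exactly. Their poses are not given: they have to be found in the camera images.
- clamp: Plywood board 270 x 380 x 12 mm fixed to the desk, with a black one-hand ratchet clamp on it. Origin O on the desk surface under the clamp's line of action; y runs along the clamp (jaw closes to -y), x points into the throat from the open side where the box starts, z up. 'Clamp' numbers are mm from O. Board: x -195..75, y -160..220, top z 12.
- bar_mid (a point): Centre of the underside of the steel bar that spans the clamp above the throat (the overhang): clamp (0, 10, 59). Bar: x -9..9, y -145..165, z 59..73.
- stop_face (a point): Back stop, a wooden lip 12 mm high on the board beyond the throat: top edge of the face that looks to clamp -x, clamp (58, -90, 24); it spans y -125..-55.
- keybox: The re-glued open-topped wooden box, 110 (its x) x 50 (y) x 40 mm high, walls 6, 0.13 to 0.25 kg; origin: centre of its underside. Starts on the board before the clamp (clamp x about -120, y -110..30, up to 0.3 rad askew). In place: its x along clamp x, centre at clamp x 0 to 3 (3 at the stop); 7 mm of air under the bar. Against the fixed jaw its centre is at clamp y -95.
- trigger (a joint): Travel of the trigger, m: 0 released, 0.020 fully squeezed. Upright aluminium paddle 26 (x) x 10 (y), z 72..125, at clamp y 111..121 released; slides in -y towards the fixed handle, to y 91..101: the two measure 46 mm over their outer faces released, 26 squeezed. Return spring 2.5 N at 0, 4.5 N at full travel; a stroke also pushes the jaw (about 3 N) and, after contact, the pad spring.
- jaw (a joint): Travel of the moving jaw to the fixed jaw, m, 0..0.090; starts at 0..0.025. The trigger drives it 1:1 by a ratchet of 8 mm pitch: a squeeze runs idle 0 to 8 mm, then pushes; a full stroke after full release gains about 16 mm. On release a second pawl holds it (slips back up to 8 mm). It cannot be reopened. Jaw plate: x -15..15, z 14..56, clamp y 17..29 minus travel; its rod runs back to y 225.
- pad (a joint): Compression of the sprung rubber pad into the moving jaw, m: 0 free, 0.015 fully in (crushes the box). Spring 1.5 N at the start plus 0.5 N per mm. The pad is 28 wide, z 17..51.
- pad_face (a point): Centre of the pad's front face, which looks to clamp -y: clamp (0, -5, 34) with jaw and pad at 0; y falls with jaw travel and rises with pad compression.
- anvil_face (a point): Centre of the fixed jaw's face, clamp (0, -120, 32), looking to clamp +y. The fixed jaw is x -15..15, y -145..-120, up to z 74.
- trigger_top (a point): Middle of the trigger's upper end, clamp (0, 116, 125) when released.
- handle_top (a point): Middle of the upper end of the fixed black handle, clamp (0, 81, 125). Handle: x -13..13, y 75..87, z 70..125. It stands with the trigger on the black housing, x -17..17, y 50..165, top z 70.
- anvil: The fixed jaw, a dark steel block 30 x 25 x 62 mm; its frame is that of the clamp (origin O).
- glue: White glue bottle, 32 dia. x 85 high, loose on the board's near left corner (clamp x -160..-120, y 160..195); leave alone.
- stamp: Rubber stamp with turned wooden grip, 34 dia. x 58 high, loose on the board (clamp x -75..-55, y 165..195); leave alone.
- stapler: Black stapler 130 x 36 x 45, on the desk to the right; leave alone.
- phone: Black phone 75 x 150 x 9, lying on the desk to the right; leave alone.
- calculator: Grey desk calculator 140 x 80 x 18, on the desk to the left; leave alone.
Things that resemble listed ones, but are neither listed nor needed, are in the scene too. What is meant by the keybox is not red or yellow, and is the smaller of those in its own colour.

How it is judged:
By the outcome, as a careful person would: the job done as asked, in the order asked, and still so for the second after the job is handed in, while the arm keeps its last pose, push and grip.
It also fails if it takes over 58 s, if anything falls off the work surface, if the arm or the gripper's body presses on something with over 40 N, if the wrist force passes 120 N, or if a joint passes its speed limit or range.

## Working session

There is one attempt and no reset: what is moved stays moved. The work goes in short steps, each a Python script; the robot and the scene stay as the last script left them, time stands still between calls to the robot, and variables do not carry over. Pictures are saved under pics/ and viewed, and the job is handed in when it is done.

```bash
mkdir -p pics; python3 - <<'E'
from station import manip
import cv2,numpy as np
for n in("scene","top"):
    p,d=manip.capture(n); cv2.imwrite(f"pics/{n}0.png",cv2.resize(p[:,:,::-1],(800,600),interpolation=cv2.INTER_CUBIC)); np.savez(f"{n}0.npz",p=p,d=d)
    print(n,manip.camera_info(n),(d==0).mean())
print(manip.get_time_s(),manip.get_eef_rot(),manip.hold_point_z)
E
```

```text
scene {'vfov': 54.866407501634185, 'cx': 252.05486396166944, 'cy': 192.3397136658921, 'R': array([[-0.12864308,  0.99151647,  0.01860256],
       [ 0.49688169,  0.08067856, -0.86405992],
       [-0.85823047, -0.10191206, -0.50304512]]), 't': array([  51.23456211, -128.02721106, 1629.6884211 ])} 0.0039215087890625
top {'vfov': 46.64456359116102, 'cx': 262.1853053453955, 'cy': 193.97807009395837, 'R': array([[ 0.02746378, -0.99962169, -0.00148959],
       [-0.99629126, -0.02725065, -0.08161575],
       [ 0.08154428,  0.00372554, -0.99666276]]), 't': array([   7.03636549,  501.62363925, 1323.47398405])} 0.004033406575520833
0.1 [-3.06627268e+00 -6.75659641e-01  9.03812281e-05] 18.700000000000003
```

View pics/scene0.png

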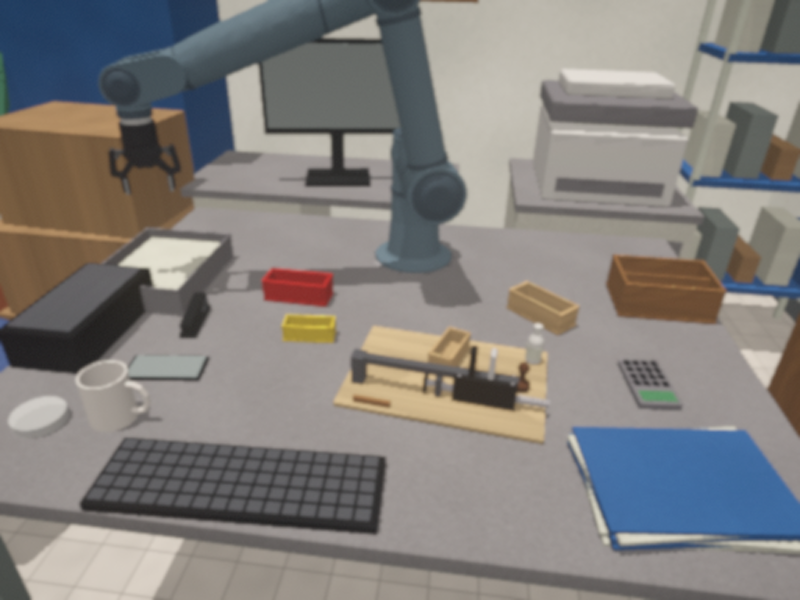

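View pics/top0.png

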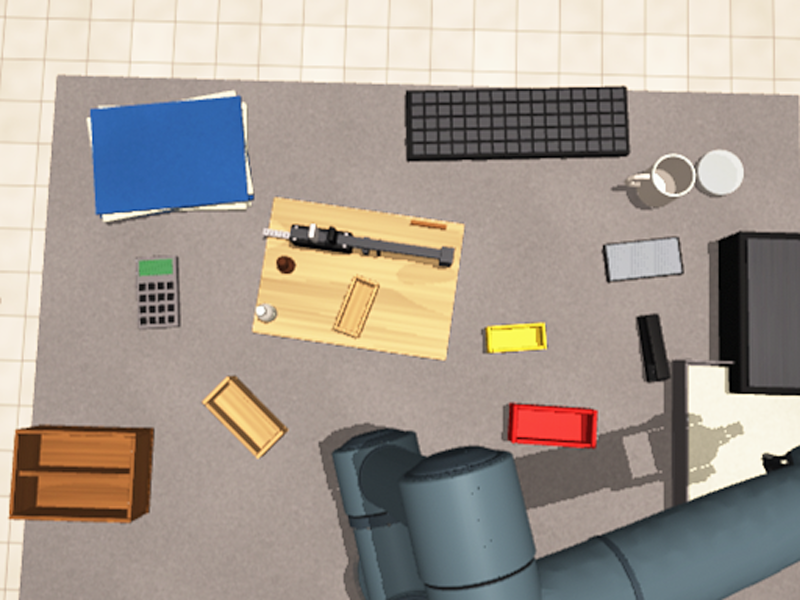

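The top view shows the board with corners near (272,198), (464,223), (445,360) and (253,332) in the 800 px picture. The clamp bar runs along the board's far side. The keybox is at about (356,306), with the bottle at (264,312) and the stamp at (286,265). Next I'll measure the board frame and the box.

```bash
cat > h.py <<'E'
import numpy as np,cv2
from station import manip
def cam(n):
    c=manip.camera_info(n); f=192/np.tan(np.radians(c["vfov"])/2); return f,c["cx"],c["cy"],np.array(c["R"]),np.array(c["t"])
def ray(n,uv,z):
    f,cx,cy,R,t=cam(n); uv=np.atleast_2d(uv).astype(float)
    d=np.c_[(uv[:,0]-cx)/f,(uv[:,1]-cy)/f,np.ones(len(uv))]@R
    o=-R.T@t; return o+d*((z-o[2])/d[:,2])[:,None]
def proj(n,X):
    f,cx,cy,R,t=cam(n); c=np.atleast_2d(X)@R.T+t; return np.c_[f*c[:,0]/c[:,2]+cx,f*c[:,1]/c[:,2]+cy]
def cloud(n,d):
    f,cx,cy,R,t=cam(n); v,u=np.mgrid[:384,:512]
    c=np.stack([(u-cx)/f*d,(v-cy)/f*d,d],-1); return (c-t)@R
E
cat > m1.py <<'E'
from h import *
D=np.load("top0.npz");p,d=D["p"],D["d"]
hsv=cv2.cvtColor(p,cv2.COLOR_RGB2HSV)
m=cv2.inRange(hsv,(8,70,120),(28,255,255)); m[:115]=0;m[235:]=0;m[:,:155]=0;m[:,302:]=0
m=cv2.morphologyEx(m,cv2.MORPH_CLOSE,np.ones((9,9)))
cs,_=cv2.findContours(m,0,1);c=max(cs,key=cv2.contourArea)
h=cv2.convexHull(c)
pts=ray("top",h[:,0],12)[:,:2]
r=cv2.minAreaRect(pts.astype(np.float32)); print(r); print(cv2.boxPoints(r))
P=cloud("top",d)
b=(m>0)&(P[...,2]>38)&(P[...,2]<62)
ys,xs=np.nonzero(m>0);print(np.median(P[ys,xs,2]))
v=p.copy();cv2.drawContours(v,[c],-1,(255,0,0),1)
v=v[110:240,140:310];cv2.imwrite("pics/m1.png",cv2.resize(v[:,:,::-1],None,fx=4.5,fy=4.5,interpolation=0))
z=P[110:240,140:310,2];cv2.imwrite("pics/z1.png",cv2.resize(np.clip(z*2,0,255).astype(np.uint8),None,fx=4.5,fy=4.5,interpolation=0))
E
python3 m1.py
```

```text
((550.0690307617188, 122.88676452636719), (381.6905212402344, 271.73272705078125), 83.32415771484375)
[[392.93774 -50.86978]
 [662.828   -82.45925]
 [707.2003  296.6433 ]
 [437.31006 328.2328 ]]
12.325653673059005
```

View pics/m1.png

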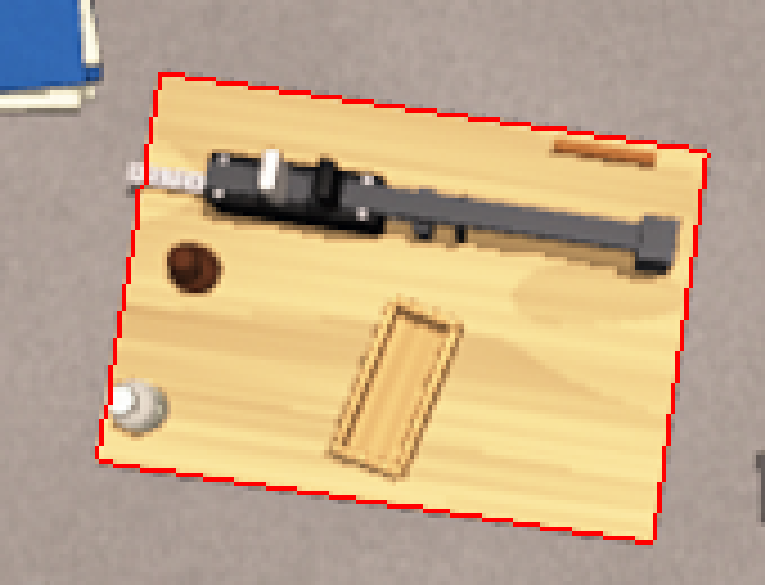

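View pics/z1.png

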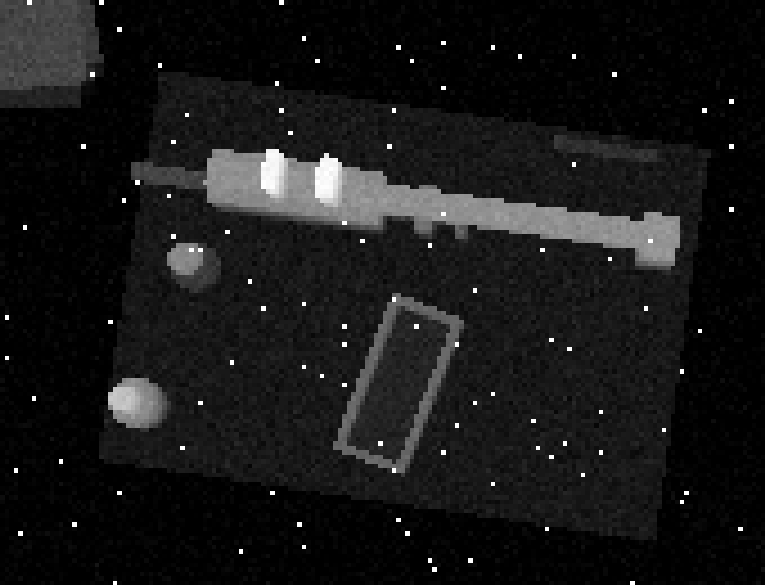

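```bash
cat >> h.py <<'E'
yaw=np.radians(83.324-90); C=np.array([550.07,122.89])
ex=np.array([np.cos(yaw),np.sin(yaw)]);ey=np.array([-np.sin(yaw),np.cos(yaw)])
O=C+60*ex-30*ey
def W(x,y,z): return np.r_[O+x*ex+y*ey,z]
def K(P):
    P=np.asarray(P,float); q=P[...,:2]-O; return np.stack([q@ex,q@ey,P[...,2]],-1)
E
cat > m2.py <<'E'
from h import *
print("O",O,yaw)
D=np.load("top0.npz");p,d=D["p"],D["d"]
Q=K(cloud("top",d))
x,y,z=Q[...,0],Q[...,1],Q[...,2]
def rep(n,m):
    a=Q[m];print(n,len(a),np.round(np.percentile(a,[1,50,99],0),0).tolist())
rep("anvil",(abs(x)<25)&(y<-110)&(y>-160)&(z>66))
rep("bar",(abs(x)<25)&(y>-110)&(y<-60)&(z>62))
rep("handle",(abs(x)<25)&(y>65)&(y<135)&(z>110))
rep("h",(abs(x)<25)&(y>65)&(y<104)&(z>110));rep("t",(abs(x)<25)&(y>104)&(y<135)&(z>110))
rep("hous",(abs(x)<25)&(y>40)&(y<175)&(z>62)&(z<76))
rep("glue",(x<-100)&(x>-200)&(y>140)&(y<215)&(z>60))
rep("stamp",(x<-40)&(x>-95)&(y>140)&(y<215)&(z>40))
rep("stop",(x>40)&(x<75)&(y<-40)&(y>-150)&(z>18))
m=((x<-40)&(x>-195)&(y<90)&(y>-155)&(z>44)&(z<60))
rep("box",m)
r=cv2.minAreaRect(Q[m][:,:2].astype(np.float32));print(r)
for q in [(0,116,125),(0,81,125),(58,-90,24),(0,-120,74)]:print(q,proj("top",W(*q))[0]*1.5625,proj("scene",W(*q))[0]*1.5625)
S=np.load("scene0.npz");Q=K(cloud("scene",S["d"]));x,y,z=Q[...,0],Q[...,1],Q[...,2]
rep("S jaw",(abs(x)<25)&(y<60)&(y>-100)&(z>16)&(z<55))
rep("S h",(abs(x)<25)&(y>65)&(y<100)&(z>110));rep("S t",(abs(x)<25)&(y>100)&(y<135)&(z>110))
rep("S anvil",(abs(x)<25)&(y<-110)&(y>-160)&(z>66))
v=S["p"][195:290,205:370];cv2.imwrite("pics/s2.png",cv2.resize(v[:,:,::-1],None,fx=4.8,fy=4.8,interpolation=2))
E
python3 m2.py
```

```text
O [606.17552474  86.11813449] -0.11651818086314147
anvil 109 [[-13.0, -145.0, 67.0], [1.0, -130.0, 73.0], [16.0, -111.0, 79.0]]
bar 113 [[-7.0, -110.0, 66.0], [1.0, -85.0, 73.0], [11.0, -61.0, 78.0]]
handle 79 [[-12.0, 74.0, 112.0], [1.0, 85.0, 123.0], [13.0, 119.0, 128.0]]
h 42 [[-11.0, 74.0, 113.0], [0.0, 79.0, 124.0], [14.0, 85.0, 128.0]]
t 37 [[-12.0, 110.0, 112.0], [1.0, 113.0, 123.0], [13.0, 119.0, 128.0]]
hous 349 [[-16.0, 42.0, 64.0], [-2.0, 105.0, 71.0], [18.0, 162.0, 76.0]]
glue 90 [[-168.0, 175.0, 61.0], [-154.0, 185.0, 72.0], [-139.0, 200.0, 101.0]]
stamp 44 [[-65.0, 161.0, 57.0], [-56.0, 171.0, 66.0], [-46.0, 182.0, 74.0]]
stop 76 [[44.0, -131.0, 18.0], [63.0, -91.0, 24.0], [69.0, -53.0, 29.0]]
box 215 [[-171.0, -11.0, 45.0], [-116.0, 23.0, 51.0], [-60.0, 55.0, 57.0]]
((-115.63672637939453, 22.556615829467773), (50.149539947509766, 109.60492706298828), 77.04332733154297)
(0, 116, 125) [310.93063833 229.93789135] [492.65907031 350.72437811]
(0, 81, 125) [330.1807538  232.69555289] [472.77390377 347.64810716]
(58, -90, 24) [427.64405028 225.44083593] [370.73133161 396.15844993]
(0, -120, 74) [439.82040767 252.93867234] [363.88460523 353.47477233]
S jaw 166 [[-6.0, -1.0, 17.0], [14.0, 27.0, 36.0], [21.0, 60.0, 54.0]]
S h 40 [[-8.0, 78.0, 112.0], [12.0, 84.0, 123.0], [17.0, 90.0, 128.0]]
S t 35 [[-7.0, 114.0, 111.0], [12.0, 119.0, 123.0], [17.0, 124.0, 127.0]]
S anvil 81 [[-13.0, -141.0, 66.0], [7.0, -126.0, 74.0], [19.0, -110.0, 77.0]]
```

The clamp frame agrees with the known sizes: board 382×272, and trigger, handle and anvil all within about 2 mm. The box is at clamp (-116, 22.5), turned -0.226 rad, and its rim measures 110×50. I'll grip it near its rear end so the fingers stay clear of the bar.

```bash
cat >> h.py <<'E'
from scipy.spatial.transform import Rotation as Ro
def rot(a,s):  # tool down, tool y along clamp-y turned by a (clamp frame)
    y=s*np.array([-np.sin(yaw+a),np.cos(yaw+a),0]);z=np.array([0,0,-1.])
    return Ro.from_matrix(np.c_[np.cross(y,z),y,z]).as_rotvec()
E
cat > a1.py <<'E'
from h import *
a=-0.226; bx,by=-115.6,22.5
g=(bx-38*np.cos(a),by-38*np.sin(a))
for s in(1,-1):print(s,manip.inverse_kinematics(W(*g,150),rot(a,s)),manip.inverse_kinematics(W(0,100,86),rot(0,s)))
s=min((1,-1),key=lambda s:abs(manip.inverse_kinematics(W(*g,150),rot(a,s))[5]))
print("s",s)
manip.reach(W(*g,150),rot(a,s))
manip.move_straight(W(*g,18),speed=120,force_limit=15)
print(K(manip.get_tcp_pos()),manip.get_ft_force(),manip.get_time_s())
manip.set_gripper(40,20)
print(manip.get_grip_width(),manip.get_ft_force(),manip.get_time_s())
for n in("scene","top"):
    p,d=manip.capture(n); np.savez(f"{n}1.npz",p=p,d=d)
    v=p[110:240,140:310] if n=="top" else p[150:290,190:380]
    cv2.imwrite(f"pics/{n}1.png",cv2.resize(v[:,:,::-1],None,fx=4,fy=4,interpolation=2))
E
python3 a1.py
```

```text
1 [ 4.78446020e-02 -7.35985529e-02  2.05544746e+00 -4.44089210e-16
  1.15974374e+00 -1.18043354e+00] [ 1.16140969e-01  3.93434968e-01  1.65661726e+00 -4.44089210e-16
  1.09154043e+00 -1.33813718e+00]
-1 [ 4.78446020e-02 -7.35985529e-02  2.05544746e+00 -4.44089210e-16
  1.15974374e+00  1.96115911e+00] [ 1.16140969e-01  3.93434968e-01  1.65661726e+00 -8.88178420e-16
  1.09154043e+00  1.80345548e+00]
s 1
[-151.93549248   31.14428901   18.69592067] [-0.00827651 -0.06447269  0.16060275] 4.0083
49.825052241452106 [-0.87221171  0.08159193  4.20789572] 4.4333
```

View pics/scene1.png

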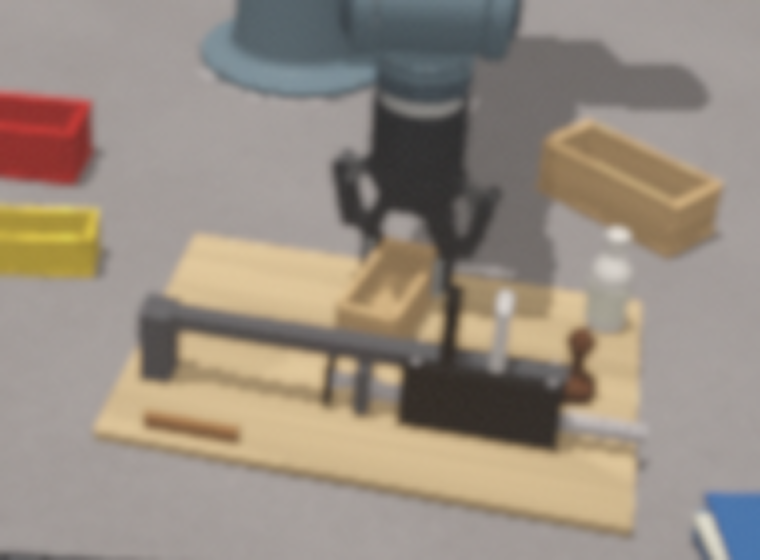

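View pics/top1.png

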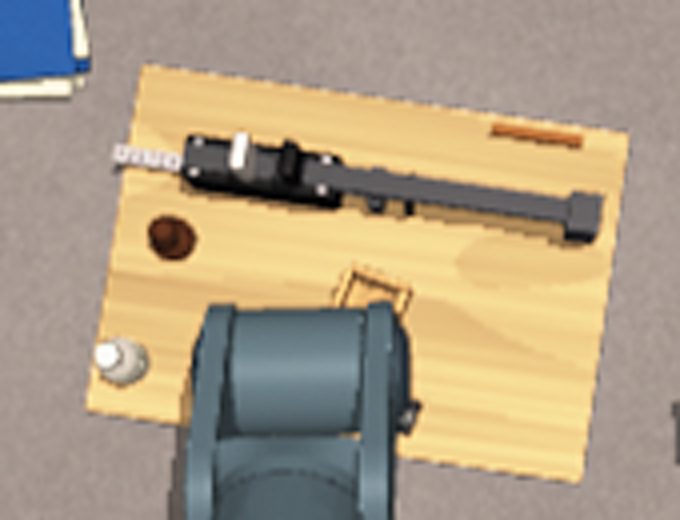

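The grip holds at 49.8 mm, which matches the box width. The scene view shows the fingers on the box's rear end, at about (400,250) in the crop. Now I'll slide and straighten it on the board, then push it under the bar to the stop with a force guard.

```bash
cat > a2.py <<'E'
from h import *
z=manip.get_tcp_pos()[2]; r0=rot(0,1)
def st(n):print(n,K(manip.get_tcp_pos()).round(1),np.round(manip.get_ft_force(),1),round(manip.get_grip_width(),1),manip.get_time_s())
manip.move_straight(W(-160,-91,z),speed=80,rotation=r0); st("aligned")
for n in("scene","top"):
    p,d=manip.capture(n); np.savez(f"{n}2.npz",p=p,d=d)
    v=p[110:240,140:310] if n=="top" else p[150:290,190:380]
    cv2.imwrite(f"pics/{n}2.png",cv2.resize(v[:,:,::-1],None,fx=4,fy=4,interpolation=2))
print(manip.move_straight(W(-70,-91,z),speed=80,force_limit=12)); st("in")
E
python3 a2.py
```

```text
aligned [-160.   -91.2   18.7] [-0.8 -0.3  4.4] 50.0 6.2083
True
in [-160.   -91.1   18.7] [-0.7 -0.4  4.8] 49.3 6.5417
```

View pics/top2.png

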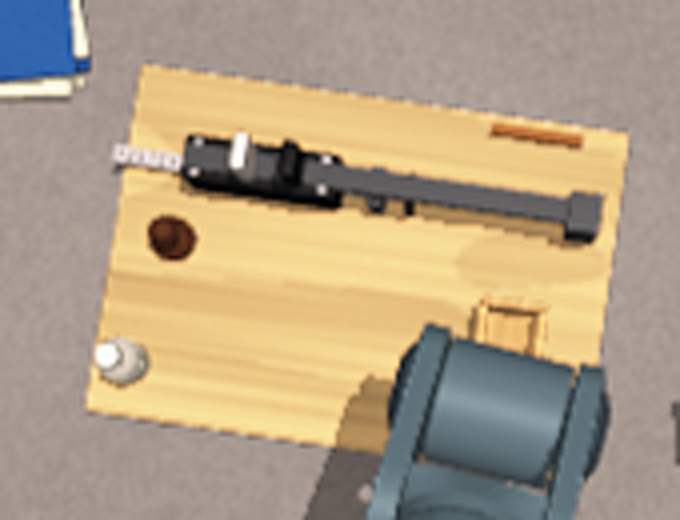

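View pics/scene2.png

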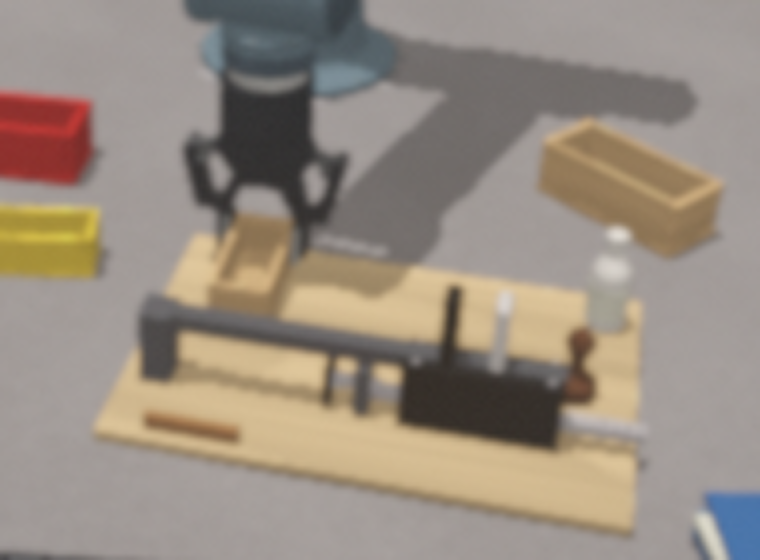

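The box is straight and in front of the throat, at about (510,320) in the top crop. The force guard tripped at once on the start-up transient. I'll check the visible rim before moving on.

```bash
python3 - <<'E'
from h import *
D=np.load("top2.npz");Q=K(cloud("top",D["d"]));x,y,z=Q[...,0],Q[...,1],Q[...,2]
m=(x<-50)&(x>-100)&(y<-50)&(y>-150)&(z>44)&(z<60)
a=Q[m];print(len(a),np.percentile(a,[2,50,98],0).round(1));f=a[a[:,0]>-71];print("front x",np.median(f[:,0]),np.polyfit(f[:,1],f[:,0],1)[0])
D=np.load("scene2.npz");Q=K(cloud("scene",D["d"]));x,y,z=Q[...,0],Q[...,1],Q[...,2]
m=(x<-50)&(x>-190)&(y<-50)&(y>-140)&(z>44)&(z<60)
a=Q[m];print(len(a),np.percentile(a,[2,50,98],0).round(1))
E
```

```text
72 [[ -98.7 -116.    47. ]
 [ -74.7  -92.4   51.2]
 [ -67.9  -67.    55.5]]
front x -69.62721898587762 -0.01634048373618164
195 [[-174.2 -120.6   44.2]
 [-127.4  -91.    51.3]
 [ -65.9  -54.9   58.6]]
```

```bash
cat > a3.py <<'E'
from h import *
z=18.9
def st(n):print(n,K(manip.get_tcp_pos()).round(1),np.round(manip.get_ft_force(),1),round(manip.get_grip_width(),1),manip.get_time_s())
manip.move_straight(W(-130,-91,z),speed=60); st("a")
manip.move_straight(W(-80,-91,z),speed=60); st("b")
manip.move_straight(W(-46,-91,z),speed=50); st("c")
x=-46
F0=np.array(manip.get_ft_force())
while x<-31:
    x+=1.0; manip.move_straight(W(x,-91,z),speed=25)
    F=np.array(manip.get_ft_force())-F0; fx=F[:2]@ex; print(x,K(manip.get_tcp_pos())[0].round(1),fx.round(1),(F[:2]@ey).round(1))
    if fx<-5: break
st("end")
for n in("scene","top"):
    p,d=manip.capture(n); np.savez(f"{n}3.npz",p=p,d=d)
    v=p[110:240,140:310] if n=="top" else p[150:290,190:380]
    cv2.imwrite(f"pics/{n}3.png",cv2.resize(v[:,:,::-1],None,fx=4,fy=4,interpolation=2))
E
python3 a3.py
```

```text
a [-130.7  -91.    18.3] [ 0.1  0.  -1.8] 49.9 7.1833
b [-80.5 -90.9  18.7] [-1.1 -0.1 -0.9] 49.7 8.1667
c [-46.3 -90.9  18.7] [ 0.3 -0.1 -1.8] 49.8 9.0
-45.0 -45.2 0.0 0.7
-44.0 -43.9 -0.1 0.3
-43.0 -42.9 0.3 -0.3
-42.0 -41.9 -0.2 0.1
-41.0 -40.9 -0.0 0.4
-40.0 -39.9 0.7 -0.1
-39.0 -38.9 0.1 0.9
-38.0 -37.9 -0.9 -0.2
-37.0 -36.9 -0.9 0.5
-36.0 -35.9 -1.0 -0.8
-35.0 -34.9 -0.2 -0.7
-34.0 -33.9 0.1 1.0
-33.0 -32.9 -0.4 0.0
-32.0 -32.5 -4.1 -0.4
-31.0 -32.5 -7.3 -0.6
end [-32.5 -90.9  18.6] [-7.   0.2  3.4] 49.7 12.75
```

View pics/top3.png

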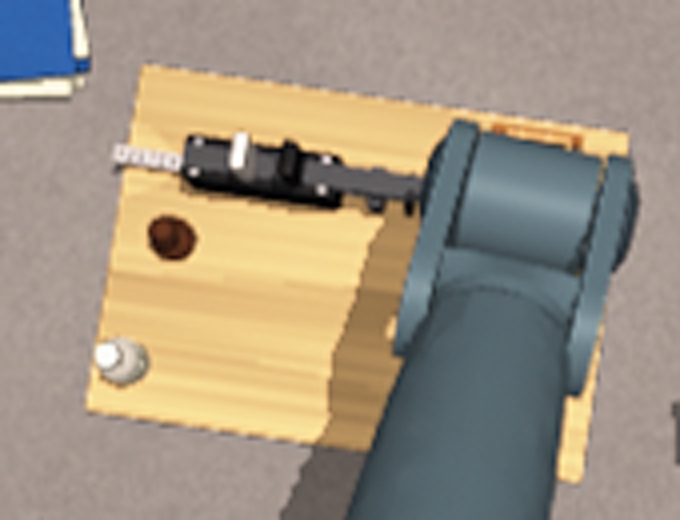

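View pics/scene3.png

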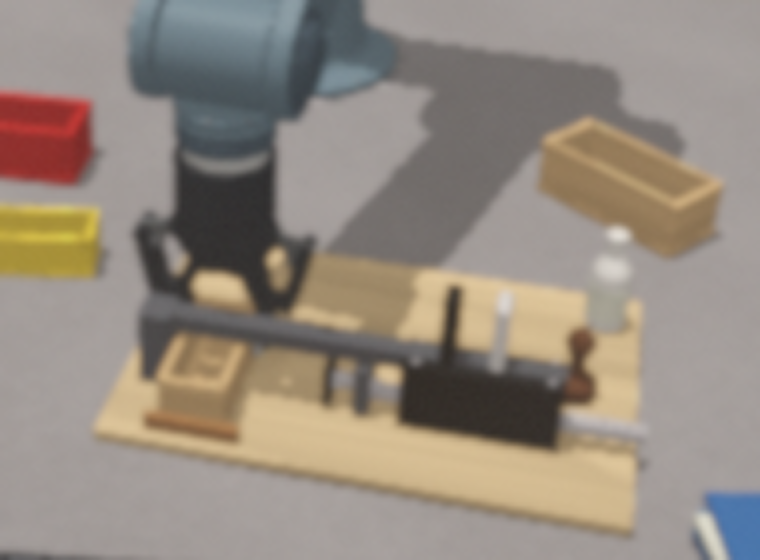

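The box is seated at the stop: contact came at TCP x -32.5, and the scene view shows it against the lip at (190,420). Next I'll ease it over to the fixed jaw, release it and lift away.

```bash
cat > a4.py <<'E'
from h import *
z=18.7
def st(n):print(n,K(manip.get_tcp_pos()).round(1),np.round(manip.get_ft_force(),1),round(manip.get_grip_width(),1),manip.get_time_s())
manip.move_straight(W(-32.8,-91,z),speed=25)
F0=np.array(manip.get_ft_force()); y=-91
while y>-98:
    y-=0.7; manip.move_straight(W(-32.8,y,z),speed=25)
    F=np.array(manip.get_ft_force())-F0; print(round(y,1),K(manip.get_tcp_pos())[1].round(1),(F[:2]@ey).round(1))
    if F[:2]@ey>3: break
st("at anvil")
y=K(manip.get_tcp_pos())[1]
manip.move_straight(W(-32.8,y,z),speed=25)
manip.set_gripper(72); st("open")
manip.move_straight(W(-34,y,170),speed=150); st("up")
manip.reach(W(0,98,175),rot(0,1)); st("over trigger")
for n in("scene","top"):
    p,d=manip.capture(n); np.savez(f"{n}4.npz",p=p,d=d)
    v=p[110:240,140:310] if n=="top" else p[150:290,190:380]
    cv2.imwrite(f"pics/{n}4.png",cv2.resize(v[:,:,::-1],None,fx=4,fy=4,interpolation=2))
E
python3 a4.py
```

```text
-91.7 -91.8 0.3
-92.4 -92.5 0.1
-93.1 -93.1 0.5
-93.8 -93.9 -0.9
-94.5 -94.1 2.7
-95.2 -94.2 6.4
at anvil [-32.8 -94.2  18.7] [ 1.7  6.6 -1.6] 49.5 14.6
open [-32.6 -94.4  18.9] [ 0.6 -0.  -0.2] 72.1 15.2
up [-34.8 -94.1 168.7] [ 1.1  0.3 -0.3] 71.8 16.3583
over trigger [ -0.3  97.1 174.2] [ 0.1 -0.   0.2] 72.3 17.1583
```

View pics/top4.png

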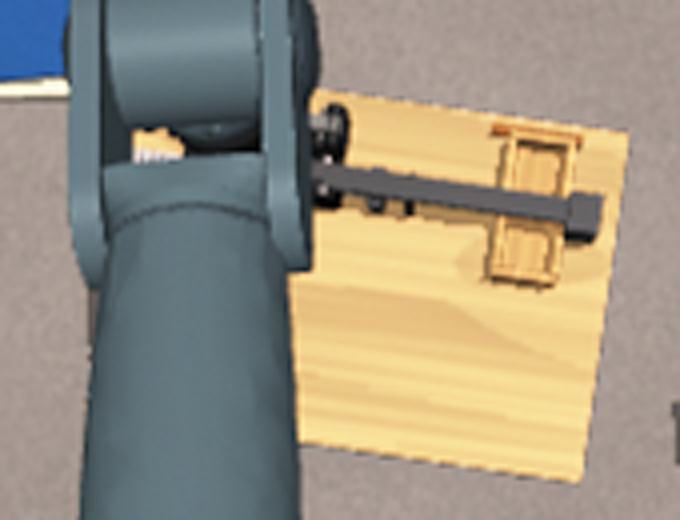

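View pics/scene4.png

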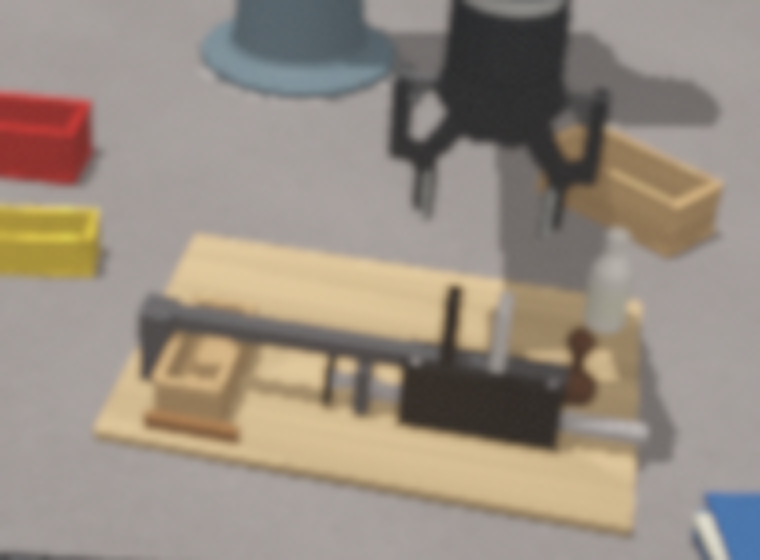

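The box lies against the fixed jaw and the stop. Now I'll measure the jaw's starting position from the first pictures.

```bash
cat >> h.py <<'E'
def jawm(pre):
    # rows of jaw plate / pad seen beside the bar; top view: x -15..-10 strip
    D=np.load(pre[0]);Q=K(cloud("top",D["d"]));x,y,z=Q[...,0],Q[...,1],Q[...,2]
    m=(x<-9.5)&(x>-19)&(y<48)&(y>-68)&(z>40)&(z<62)
    print("top",np.sort(Q[m][:,1]).round(0).tolist())
    D=np.load(pre[1]);Q=K(cloud("scene",D["d"]));x,y,z=Q[...,0],Q[...,1],Q[...,2]
    m=(x>10)&(x<22)&(y<48)&(y>-64)&(z>25)&(z<55)
    print("scene",np.sort(Q[m][:,1]).round(0).tolist())
E
python3 - <<'E'
from h import *
jawm(("top0.npz","scene0.npz"));jawm(("top4.npz","scene4.npz"))
E
```

```text
top [-4.0, -4.0, -1.0, -1.0, 16.0, 17.0, 19.0, 20.0, 22.0, 23.0, 25.0]
scene [-2.0, -1.0, -1.0, -1.0, -1.0, -0.0, -0.0, -0.0, 0.0, 1.0, 2.0, 2.0, 2.0, 2.0, 3.0, 3.0, 3.0, 4.0, 4.0, 4.0, 20.0, 20.0, 20.0, 21.0, 22.0, 22.0, 22.0, 22.0, 23.0, 23.0, 23.0, 25.0, 25.0, 26.0, 26.0, 26.0, 26.0, 26.0, 27.0, 28.0, 28.0, 28.0, 29.0, 29.0, 29.0, 29.0, 30.0, 31.0, 31.0, 31.0, 31.0, 32.0, 32.0, 32.0, 40.0]
top [-4.0, -4.0, -1.0, 17.0, 17.0, 19.0, 20.0, 22.0, 23.0, 26.0, 26.0]
scene [-2.0, -1.0, -1.0, -1.0, -1.0, -1.0, -0.0, -0.0, 1.0, 1.0, 2.0, 2.0, 2.0, 2.0, 3.0, 3.0, 4.0, 20.0, 20.0, 20.0, 22.0, 22.0, 22.0, 23.0, 23.0, 23.0, 23.0, 24.0, 25.0, 25.0, 25.0, 26.0, 26.0, 26.0, 26.0, 26.0, 28.0, 28.0, 28.0, 28.0, 29.0, 29.0, 29.0, 29.0, 29.0, 30.0, 31.0, 31.0, 31.0, 31.0, 32.0, 32.0, 32.0]
```

Jaw plate is at about y 16–28, so jaw travel is about 1 mm and the pad should touch at about 65 mm. The fingers will straddle the trigger and handle. I'll push the trigger with the rear finger by moving the arm, since that gives position control and a force reading, and take the first stroke in small steps.

```bash
cat > a5.py <<'E'
from h import *
def st(n):print(n,K(manip.get_tcp_pos()).round(1),np.round(manip.get_ft_force(),1),round(manip.get_grip_width(),1),manip.get_time_s())
manip.set_gripper(60,100)
manip.move_straight(W(0,98,82),speed=120); st("down")
F0=np.array(manip.get_ft_force())
for y in(94,92,91,90,88,86,84,82,80,78,76,74,73):
    manip.move_straight(W(0,y,82),speed=40)
    F=np.array(manip.get_ft_force())-F0; print(y,K(manip.get_tcp_pos())[1].round(1),(F[:2]@ey).round(1),round(manip.get_grip_width(),1))
    if F[:2]@ey>14: break
st("sq")
for n in("scene","top"):
    p,d=manip.capture(n); np.savez(f"{n}5.npz",p=p,d=d)
v=np.load("scene5.npz")["p"][150:290,190:380]
cv2.imwrite("pics/scene5.png",cv2.resize(v[:,:,::-1],None,fx=4,fy=4,interpolation=2))
jawm(("top5.npz","scene5.npz"))
E
python3 a5.py
```

```text
down [ 0.7 98.2 83. ] [ 0.5 -0.1  0.5] 60.3 18.4583
94 93.9 0.4 60.0
92 92.0 0.9 59.7
91 91.3 2.8 60.0
90 90.2 2.0 59.8
88 88.0 2.0 60.0
86 86.2 4.9 60.0
84 84.7 5.7 59.9
82 82.6 6.0 59.9
80 80.4 5.2 59.7
78 78.4 5.3 60.4
76 76.8 7.0 60.0
74 75.3 8.4 60.0
73 73.9 6.6 59.9
sq [ 0.1 73.9 82.1] [1.5 6.4 1.2] 59.9 21.7083
top [-19.0, -16.0, 2.0, 4.0, 5.0, 5.0, 7.0, 8.0, 10.0, 10.0, 14.0]
scene [-16.0, -16.0, -15.0, -15.0, -15.0, -14.0, -14.0, -13.0, -13.0, -13.0, -13.0, -13.0, -12.0, -12.0, -11.0, -10.0, -10.0, -10.0, -10.0, -10.0, -10.0, 8.0, 8.0, 8.0, 8.0, 8.0, 8.0, 9.0, 9.0, 10.0, 10.0, 10.0, 11.0, 11.0, 11.0, 11.0, 12.0, 12.0, 13.0, 13.0, 14.0, 14.0, 14.0, 14.0, 15.0, 15.0, 16.0, 16.0, 17.0, 17.0, 17.0, 17.0, 17.0, 17.0, 18.0, 42.0, 46.0]
```

View pics/scene5.png

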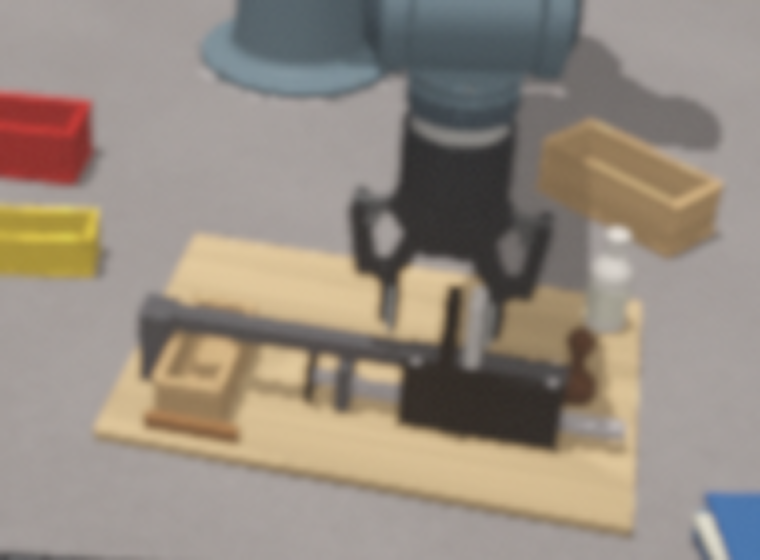

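The stroke works. The jaw moved from about 1 to about 15 mm at 6–8 N, and the rear finger is on the trigger in the scene view at (485,300). I'll do two more strokes with a measurement each time.

```bash
cat > a6.py <<'E'
from h import *
import sys
def st(n):
    F=np.array(manip.get_ft_force());print(n,K(manip.get_tcp_pos()).round(1),"Fy",(F[:2]@ey).round(1),round(manip.get_grip_width(),1),round(manip.get_time_s(),2))
def shot(k):
    p,d=manip.capture("scene");np.savez(f"scene{k}.npz",p=p,d=d)
    p,d=manip.capture("top");np.savez(f"top{k}.npz",p=p,d=d)
    for c in("top","scene"):
        D=np.load(f"{c}{k}.npz");Q=K(cloud(c,D["d"]));x,y,z=Q[...,0],Q[...,1],Q[...,2]
        m=((x<-9.5)&(x>-19)&(y<48)&(y>-68)&(z>40)&(z<62)) if c=="top" else ((x>10)&(x<22)&(y<40)&(y>-64)&(z>25)&(z<55))
        print(c,np.sort(Q[m][:,1]).round(0).astype(int).tolist())
E
cat > a6r.py <<'E'
from a6 import *
for k in("6","7"):
    manip.move_straight(W(0,95,82),speed=60); st("rel"); shot(k+"r")
    manip.move_straight(W(0,84,82),speed=50)
    manip.move_straight(W(0,72.5,82),speed=40); st("sq"); shot(k)
E
python3 a6r.py
```

```text
rel [-0.4 94.8 81.4] Fy -0.0 59.9 22.32
top [-19, -16, 4, 5, 5, 7, 8, 10, 11, 13, 14]
scene [-14, -13, -13, -13, -13, -13, -12, -12, -11, -10, -10, -10, -10, -10, -10, -9, 7, 8, 8, 8, 8, 9, 9, 9, 10, 10, 10, 11, 11, 11, 11, 12, 12, 13, 13, 13, 14, 14, 14, 14, 15, 15, 16, 16, 17, 17, 17, 17, 17, 17, 19, 19, 19, 19, 25, 28, 37]
sq [-0.2 72.8 81.9] Fy 5.6 60.2 23.23
top [-37, -34, -34, -31, -31, -14, -11, -11, -8, -8, -5, -4]
scene [-31, -31, -31, -31, -30, -30, -30, -30, -29, -28, -28, -28, -28, -27, -27, -27, -10, -10, -10, -9, -9, -9, -9, -9, -7, -7, -7, -7, -6, -6, -6, -6, -4, -4, -4, -4, -3, -3, -3, -3, -1, -1, -1, -1, -1, -1, -1, 0, 1, 1, 1, 1, 1, 34]
rel [ 0.1 94.9 82. ] Fy -0.7 59.8 23.85
top [-34, -32, -13, -13, -11, -11, -8, -8, -5, -5]
scene [-31, -31, -31, -31, -30, -30, -30, -30, -28, -28, -28, -28, -28, -28, -28, -27, -27, -26, -11, -10, -10, -10, -10, -9, -9, -7, -7, -7, -7, -7, -7, -6, -6, -6, -4, -4, -4, -3, -3, -3, -3, -3, -2, -1, -1, -1, -1, 0, 0, 0, 0, 1, 1, 2, 2, 2, 2, 7, 31]
sq [ 0.  72.9 82.1] Fy 6.1 59.9 24.75
top [-52, -52, -49, -49, -29, -28, -25, -25, -23, -22, -19]
scene [-49, -49, -49, -49, -49, -48, -48, -46, -46, -45, -45, -45, -45, -45, -45, -44, -43, -43, -43, -43, -43, -43, -43, -43, -25, -25, -25, -25, -24, -24, -24, -24, -22, -21, -21, -21, -21, -21, -21, -21, -20, -19, -19, -18, -18, -18, -18, -18, -17, -16, -16, -16, -15, -15, -15, -15, 19, 25, 28, 31]
```

Jaw travel is now about 46 mm, gaining 16 per stroke with little slip-back, so about 19 mm is left to contact. The next stroke should stop just short, and I'll watch its end closely.

```bash
cat > a8.py <<'E'
from a6 import *
manip.move_straight(W(0,95,82),speed=60); st("rel")
manip.move_straight(W(0,84,82),speed=50)
for y in(80,78,76,74.5,73,72.5):
    manip.move_straight(W(0,y,82),speed=40); manip.sleep(.05); st(y)
shot("8")
p=np.load("scene8.npz")["p"][215:275,215:310];cv2.imwrite("pics/scene8.png",cv2.resize(p[:,:,::-1],None,fx=8,fy=8,interpolation=2))
E
python3 a8.py
```

```text
rel [-0.  94.9 81.9] Fy -0.4 60.0 25.38
80 [-0.1 80.2 81.9] Fy 5.4 60.3 26.04
78 [-0.1 78.2 82. ] Fy 6.5 59.9 26.34
76 [-0.1 76.8 82. ] Fy 7.9 60.2 26.64
74.5 [-0.1 75.5 81.9] Fy 8.7 60.2 26.94
73 [-0.  73.6 82. ] Fy 7.2 59.7 27.24
72.5 [-0.1 73.  81.9] Fy 6.7 60.1 27.54
top [-67, -67, -64, -64, -46, -46, -43, -43, -41, -38, -37, -37]
scene [-64, -64, -64, -64, -63, -63, -63, -62, -61, -61, -61, -61, -60, -60, -60, -59, -58, -43, -43, -42, -42, -42, -42, -40, -40, -39, -39, -39, -39, -39, -39, -37, -37, -37, -36, -36, -36, -36, -36, -35, -34, -34, -34, -33, -33, -33, -33, -32, -32, -31, -31, -31, -31, -31, -31, -31, -23, -5, -2, 1]
```

View pics/scene8.png

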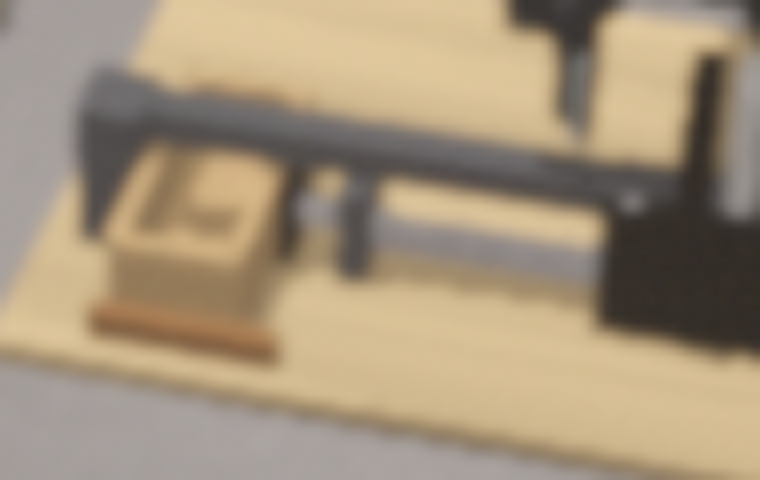

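The pad is now just short of the box: pad at about -66, box face at about -69. I'll release and then make the closing stroke in small steps, watching the force.

```bash
cat > a9.py <<'E'
from a6 import *
manip.move_straight(W(0,95,82),speed=60); st("rel")
for y in(90,88.5,87,86,85,84,83,82,81,80):
    manip.move_straight(W(0,y,82),speed=40); manip.sleep(.05); st(y)
    F=np.array(manip.get_ft_force())[:2]@ey
    if F>13: break
shot("9")
p=np.load("scene9.npz")["p"][215:275,215:310];cv2.imwrite("pics/scene9.png",cv2.resize(p[:,:,::-1],None,fx=8,fy=8,interpolation=2))
E
python3 a9.py
```

```text
rel [ 0.  94.9 82. ] Fy 0.7 60.0 28.17
90 [-0.  89.9 82. ] Fy 1.8 59.9 28.49
88.5 [-0.  88.7 82. ] Fy 4.6 59.9 28.79
87 [-0.  87.2 82. ] Fy 5.0 60.3 29.09
86 [-0.  86.4 82. ] Fy 5.5 60.2 29.39
85 [-0.  85.7 82. ] Fy 7.1 60.1 29.69
84 [-0. 85. 82.] Fy 8.0 59.8 29.99
83 [-0.  84.4 82. ] Fy 9.4 60.1 30.29
82 [-0.  83.7 82. ] Fy 10.6 59.7 30.59
81 [-0.  82.4 82. ] Fy 9.7 60.0 30.89
80 [-0.  81.4 82. ] Fy 9.5 60.1 31.19
top [-67, -67, -52, -52, -50, -49, -46, -46, -43, -43]
scene [-64, -64, -64, -63, -63, -63, -63, -62, -62, -61, -61, -61, -61, -61, -61, -56, -53, -49, -49, -48, -48, -48, -48, -48, -48, -46, -45, -45, -45, -45, -45, -45, -45, -43, -42, -42, -42, -42, -42, -41, -40, -40, -39, -39, -39, -39, -39, -39, -38, -35, -31, -25, -5, -2, -2, 16]
```

View pics/scene9.png

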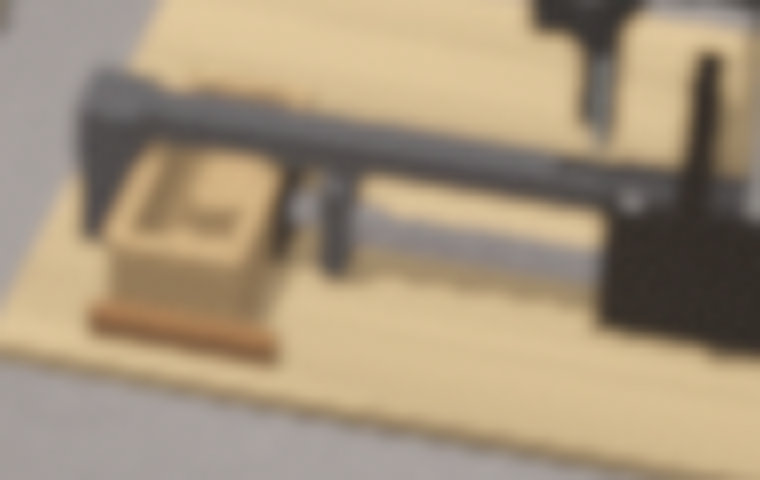

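```bash
cat > a10.py <<'E'
from a6 import *
manip.move_straight(W(0,79.5,82),speed=20); manip.sleep(1.0); st("hold")
shot("10")
p=np.load("scene10.npz")["p"][215:275,215:310];cv2.imwrite("pics/scene10.png",cv2.resize(p[:,:,::-1],None,fx=8,fy=8,interpolation=2))
p=np.load("top10.npz")["p"][110:240,140:310];cv2.imwrite("pics/top10.png",cv2.resize(p[:,:,::-1],None,fx=4,fy=4,interpolation=2))
def ext(k,lo,hi):
    D=np.load(f"scene{k}.npz");Q=K(cloud("scene",D["d"]));x,y,z=Q[...,0],Q[...,1],Q[...,2]
    m=(x>10)&(x<22)&(y<hi)&(y>lo)&(z>25)&(z<52); return Q[m][:,1].mean().round(2),m.sum()
for k,lo,hi,pl in((4,18,34,-4),(8,-45,-29,-67),(9,-51,-36,-67),(10,-53,-37,-67)):
    print(k,"plate",ext(k,lo,hi),"pad",ext(k,pl,pl+11))
D=np.load("top10.npz");Q=K(cloud("top",D["d"]));x,y,z=Q[...,0],Q[...,1],Q[...,2]
m=(x<62)&(x>-62)&(abs(x)>20)&(y<-60)&(y>-130)&(z>44)&(z<59)
r=cv2.minAreaRect(Q[m][:,:2].astype(np.float32));print(r,m.sum())
E
python3 a10.py
```

```text
hold [-0. 81. 82.] Fy 9.6 60.1 32.54
top [-67, -67, -53, -52, -50, -49, -47, -46, -43, -43]
scene [-64, -64, -64, -63, -63, -63, -63, -62, -62, -61, -61, -61, -61, -61, -60, -49, -48, -48, -48, -48, -48, -48, -48, -46, -46, -45, -45, -45, -45, -45, -45, -45, -43, -43, -42, -42, -42, -42, -42, -41, -40, -40, -39, -39, -39, -39, -39, -39, -38, -31, -14, -2, 13, 25, 28]
4 plate (np.float64(26.32), np.int64(30)) pad (np.float64(0.85), np.int64(17))
8 plate (np.float64(-36.33), np.int64(35)) pad (np.float64(-62.54), np.int64(21))
9 plate (np.float64(-43.56), np.int64(30)) pad (np.float64(-63.43), np.int64(20))
10 plate (np.float64(-43.51), np.int64(31)) pad (np.float64(-63.48), np.int64(22))
((4.147800445556641, -95.87701416015625), (49.82001495361328, 110.12330627441406), 89.9754638671875) 158
```

View pics/top10.png

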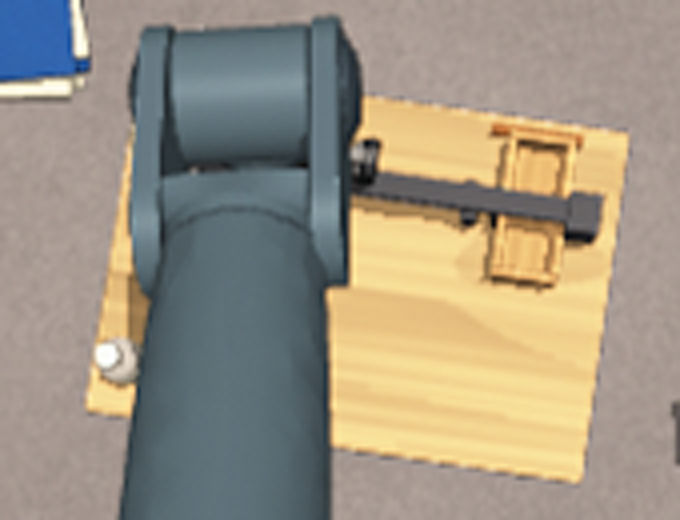

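View pics/scene10.png

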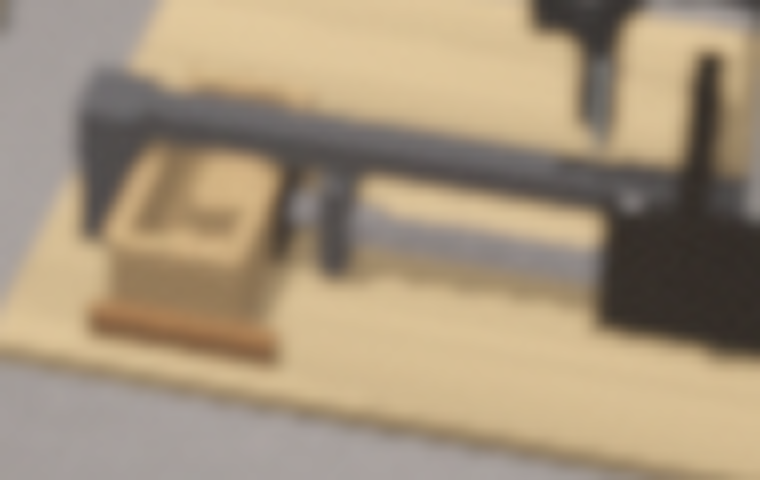

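```bash
python3 - <<'E'
from a6 import *
st("final"); manip.sign_off()
E
```

```text
final [-0.  80.9 82. ] Fy 9.9 60.0 32.64
the job is handed in; nothing more can be done
```

The key box is clamped and the job is handed in at 32.6 s. I slid the box under the bar to the back stop, feeling contact there. I then moved it against the fixed jaw and pumped the trigger four full strokes plus a partial one, which I am still holding.

**Last checks:**
- **Box position:** the box is straight in the clamp (within 0.1°). It measures at y -95.9 (nominal -95) and x about 4 (nominal 0 to 3), both within calibration error.
- **Pad:** it is compressed about 5.5–6 mm of its 15 mm, judged from the gap between the pad and the jaw plate. The push on the trigger is steady at about 9.6–9.9 N, close to the 10.5–10.7 N I expected.
- **Trigger:** it is held about 10.5 mm in, of its 20 mm travel.

**Disagreements:**
- **Force guard:** it tripped falsely once as the arm started the slide towards the stop, so I finished that slide in small steps, checking the force on each.
- **Stamp:** I did not re-measure the bottle, stamp or desk items at the end. The bottle looked unmoved in the last top picture, but the stamp was hidden behind the arm. It had not moved when I last saw it in the scene view, during the first stroke.

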